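# Press a keyed shaft home in a pulley hub and hold it there

### The arm

A 6-joint arm with a two-finger parallel gripper is mounted at the origin on a cart in front of the work surface, level with it; the furniture and walls round the work are solid. World frame = base frame: x ahead of the robot, y to its left, z up, the work surface at z = 0. Lengths are in m, angles in degrees, forces in N, time in s.
With the tool pointing down it reaches from about 0.3 to 0.875 m from the base axis. Payload 6.4 kg.
Tool frame: the origin (TCP) lies between the finger pads; the fingertips stand 25 mm ahead of it and the grasp point (between the pads) lies 6 mm ahead of it; z points along the fingers, x is the direction in which the jaws open and shut, and the axes are right-handed (so a half turn about z gives the same grasp; the last joint's range is limited). The gripper opens to 85 mm and grips with 20 to 120 N. Pads are 22 mm wide; open, the fingers measure 114 mm over their backs; the gripper's body (76 mm by 85 mm) begins 54 mm behind the grasp point. The pads swing forward as they close: fully open they stand 13 mm farther back than shut.
Start: joints at [51.893, 10.359, 92.074, -0, 77.567, -11.82], TCP at [0.255, 0.516, 0.256] pointing down, gripper open.
Joint ranges: [-171.53, 171.53], [-51.25, 118.39], [17.06, 147.69], [-65.23, 245.23], [0, 150.52], [-178.68, 178.68]. Speed limits (degrees/s): [147.25, 147.25, 172.46, 180, 180, 180].

### API

Orientations are given as [roll, pitch, yaw] about the fixed x, y, z axes, in that order (R = Rz(yaw) Ry(pitch) Rx(roll)).
In Python, from rig import ctrl gives the robot as it stands.
- The arm moves only by the tool jog_arm, never from a script. Its argument "plan" is a list that holds one entry, the list of rows, each a list of 5 numbers: the closure, from -1 (fully open) to 1 (shut), then the shift along the tool's x, y, z in m, then the turn about the tool's z in degrees. In form: [[[jaw, x, y, z, twist], ...]]. A call has 1 to 8 rows; each row shifts and turns the commanded pose from where the row before left it, along the tool's axes as they then stand; what a row does not reach is not made up. A row lasts 1/8 s, in which the tool goes at most 62.5 mm and 10.7 degrees, less where a joint would pass 70% of its speed; a pose out of reach is approached as far as the arm can. A call is refused whole if a number of a shift passes 0.0625 or a number of a turn 10.7, either way. A call with a gripper value outside its range is refused whole. The fingers move at their own pace and stop on an object; "squeeze" is the grip in N (left out, the last holds). Time passes only in rows, so rows that do not move let the fingers close. It gives the time, the measured TCP pose, the force and the opening at its end, in the units of the state.
- ctrl.observe(): the state, without advancing time (a new reading comes with each control period).
- ctrl.camera(name): name is "side" or "top" or "wrist"; returns a dict with "img" (480x640x3 uint8, red, green, blue), "intrinsics" (3x3 intrinsics, pixels), "origin" and "rotation" of the camera in the world. Camera axes: x right, y up, looking along -z (the intrinsics and any distortion apply to the point x, -y, -z); pixel columns grow to the right and rows downward; lengths in m; the calibration is good to about 2 mm. The wrist camera is an equidistant fisheye: a pixel r from the principal point sees the ray r / f radians off the axis. A picture is of the moment at which its call begins. There is no depth.
- ctrl.hand_in(): hands the job in, once; it reports no verdict.
The state is a dict: "clock": time; "qpos": joint angles; "joint_vel": joint speeds; "tau": joint torques, N m; "eef_pos": TCP position; "tcp_rot": TCP orientation; "ft_force": force on the tool from outside, world axes, zero at the start; "ft_torque": the same for the moment, N m; "grip_width": finger opening in m.
Only numpy, scipy, OpenCV 4.12 (cv2) and the standard library are available. Lean on these libraries where they do the work, as an engineer would, in place of code of your own. Each camera call takes 0.05 s, during which the arm holds its last target. There are 200 camera calls.

### The job

Lift the keyed shaft out of its wooden rack and push it, nose first, down into the bore of the belt pulley, turning it until its key drops into the keyway, then keep pushing against the spring below until the shaft's collar sits flat on the hub. Finish still gripping the shaft by its square head and pressing it fully home, for the spring would push it out again and the grub screw is to be tightened next; leave the wrench, tape roll and pen lying near by where they are.

Things in the scene. Friction and masses are not known exactly. Their poses are not given: they have to be found in the camera images.
- shaft: Bare steel shaft, loose, 0.25 to 0.4 kg, at the start upright, hanging by its collar (46 mm across, 6 mm thick) in the hole of the rack. Origin on its axis in the plane of the collar's underside; z up towards the square head; x points away from the key, which is on the -x side. A lug 6 mm wide on the collar, straight above the key, juts out to 30.5 mm from the axis and shows where the key is.
- shaft_head (a point): Centre of the shaft's square head, 28 mm above the collar's underside. The head is 22 x 22 mm and 44 mm tall (6 to 50 mm above the shaft's origin), its sides parallel to the shaft's x and y: grip it across two opposite flats.
- shaft_nose (a point): Tip of the shaft's nose, on its axis, 48 mm below the collar's underside. The shaft below the collar is 20 mm in diameter; its last 8 mm taper to 12 mm.
- shaft_key (a point): Lower end of the key, 14.5 mm from the axis and 32 mm below the collar's underside. The key is 6 mm wide and runs from 3 to 32 mm below the collar, so the lowest 16 mm of the shaft have no key and enter the bore at any angle. The key drops in under a light push when it is in line; forced in askew (over 0.15 rad) it jams.
- shaft_rack: Wooden rack, fixed, standing on the bench: base 100 x 100 mm, plate 90 x 90 mm on two cheeks, top 62 mm above the bench, with a 36 mm through hole in its middle. Origin at the centre of its underside, z up. It and the pulley may change places.
- rack_hole (a point): Centre of the rack's hole, on its top face.
- pulley_stand: Aluminium V-belt pulley fixed, axis upright, on a grey foot (120 x 120 x 14 mm); it neither turns nor shifts. Origin under the foot's centre, z up. Rim 96 mm in diameter, 34 to 62 mm above the bench; hub 52 mm, its flat top 80 mm above the bench. The keyway is on the -x side of this frame: the key enters when the shaft's x points like this frame's x, within about 0.1 rad.
- hub_face (a point): Centre of the bore's mouth, on the hub's top face. Bore 22 mm in diameter; one keyway 8 mm wide, reaching 17 mm from the axis, right down the bore. The shaft is home when its origin is here. A misaligned key stops the shaft with its origin 32 mm above this point.
- thrust_pad (a joint): Travel in m of the sprung pad in the bore, 0 at rest, growing downward. At rest its top is 36 mm below the hub face; with the shaft home it reads 0.012. Its spring pushes up with about 4 N at first and 11 N with the shaft home.
- adjustable_wrench: Adjustable wrench lying near by, all metal, 196 x 35 x 10 mm: leave it where it is. Origin under its middle.
- emery_roll: Brown roll of emery tape lying flat, 60 mm in diameter, 25 mm tall: leave it where it is. Origin under its middle.
- marker_pen: White marker pen with a red cap lying down, 132 x 20 x 17 mm: leave it where it is. Origin under its middle.
Not all that is in view belongs to the job. Of the things that look like the shaft, the smallest one is meant.

How it is judged:
By the outcome, as a careful person would: the job done as asked, in the order asked, and still so for the second after the job is handed in, while the arm keeps its last pose, push and grip.
It also fails if it takes over 32 s, if anything falls off the work surface, if the arm or the gripper's body presses on something with over 40 N, if the wrist force passes 120 N, or if a joint passes its speed limit or range.

## Working session

There is one attempt and no reset: what is moved stays moved. The work goes in short steps, Python scripts to look and compute and a tool call to move; the robot and the scene stay as the last step left them, time stands still between calls to the robot, and variables do not carry over. Pictures are saved under pics/ and viewed, about 8 in all and at most 12, crops included, and the job is handed in when it is done.

Besides the shell and the picture viewer there is one more tool, called after "Emit:" as name(argument=value, ...) on one line, values as JSON. jog_arm: Moves the arm, as the interface text tells. Its arguments: {"type":"object","properties":{"plan":{"type":"array","items":{"type":"array","items":{"type":"array","items":{"type":"number"}}}},"squeeze":{"type":"number"}},"required":["plan"]}

```bash
mkdir -p pics; ls; cat > h.py <<'E'
from rig import ctrl
import numpy as np, cv2
def snap(n,f):
    c=ctrl.camera(n); cv2.imwrite(f'pics/{f}.png',c['img'][:,:,::-1]); np.savez(f'pics/{f}.npz',**c); return c
def cast(c,u,v,z,fish=False):
    K=np.array(c['intrinsics']);a=(u-K[0,2])/K[0,0];b=(v-K[1,2])/K[1,1]
    if fish:
        r=np.hypot(a,b)+1e-12;d=np.array([np.sin(r)*a/r,-np.sin(r)*b/r,-np.cos(r)])
    else: d=np.array([a,-b,-1.])
    d=np.array(c['rotation'])@d;o=np.array(c['origin']);return o+d*(z-o[2])/d[2]
E
python3 - <<'E'
from h import *
for n in['top','side']:
    c=snap(n,n+'0'); print({k:v for k,v in c.items() if k!='img'})
print(ctrl.observe())
E
```

```text
pics
{'intrinsics': array([[511.85628722,   0.        , 318.12946198],
       [  0.        , 511.85628722, 244.91049883],
       [  0.        ,   0.        ,   1.        ]]), 'origin': array([0.37116642, 0.13488319, 1.01281589]), 'rotation': array([  8.11809671,   1.10469574, -89.1122829 ])}
{'intrinsics': array([[540.08005031,   0.        , 317.89945616],
       [  0.        , 540.08005031, 245.88975465],
       [  0.        ,   0.        ,   1.        ]]), 'origin': array([ 0.02818033, -0.59290623,  0.58973928]), 'rotation': array([ 59.96510802,   1.10148561, -35.25263005])}
{'clock': 0.1, 'qpos': array([ 5.18937000e+01,  1.03970965e+01,  9.21249375e+01, -2.14772066e-03,
        7.75662866e+01, -1.18200439e+01]), 'joint_vel': array([ 0.02284173, -0.18773418, -0.15686119, -0.08443111, -0.05015912,
        0.05967712]), 'tau': array([ 3.10789728e-04, -4.45872223e+01, -3.52239203e+01, -2.52011278e-04,
        4.07666215e-03, -2.70376984e-05]), 'eef_pos': array([0.25435575, 0.51518698, 0.25548785]), 'tcp_rot': array([-1.79983961e+02,  8.68773673e-02,  6.37142202e+01]), 'ft_force': array([ 0.31810918,  0.04372667, -0.56774541]), 'ft_torque': array([ 0.04464846,  0.06514271, -0.00763883]), 'grip_width': 0.0855804553233274}
```

Rotation is rpy in degrees; views next.

```bash
sed -i "s/^import.*/&\nfrom scipy.spatial.transform import Rotation as Ro/; s/d=np.array(c\['rotation'\])@d/d=Ro.from_euler('xyz',c['rotation'],degrees=True).apply(d)/" h.py; cat h.py|head -20
```

```text
from rig import ctrl
import numpy as np, cv2
from scipy.spatial.transform import Rotation as Ro
def snap(n,f):
    c=ctrl.camera(n); cv2.imwrite(f'pics/{f}.png',c['img'][:,:,::-1]); np.savez(f'pics/{f}.npz',**c); return c
def cast(c,u,v,z,fish=False):
    K=np.array(c['intrinsics']);a=(u-K[0,2])/K[0,0];b=(v-K[1,2])/K[1,1]
    if fish:
        r=np.hypot(a,b)+1e-12;d=np.array([np.sin(r)*a/r,-np.sin(r)*b/r,-np.cos(r)])
    else: d=np.array([a,-b,-1.])
    d=Ro.from_euler('xyz',c['rotation'],degrees=True).apply(d);o=np.array(c['origin']);return o+d*(z-o[2])/d[2]
```

View pics/top0.png

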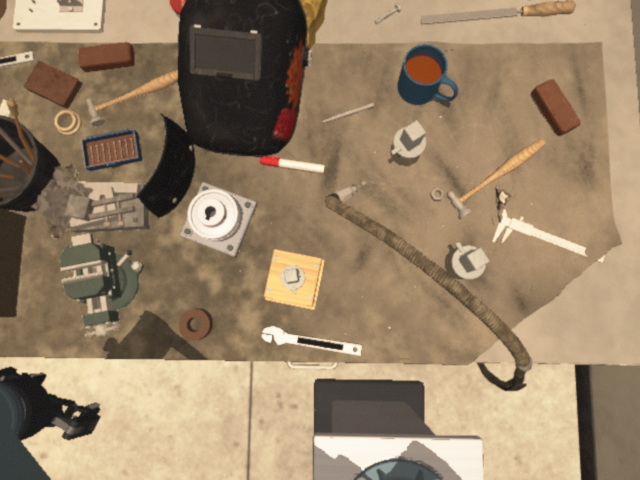

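View pics/side0.png

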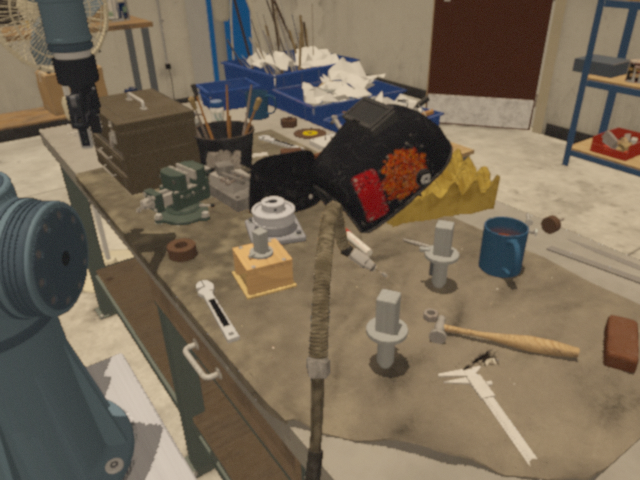

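```bash
python3 - <<'E'
from h import *
t=np.load('pics/top0.npz');s=np.load('pics/side0.npz')
print('hub',cast(t,209,213,.08),'head top',cast(t,292,275,.112),'collar',cast(t,292,279,.068))
print('side hub',cast(s,272,202,.08),'side headtop',cast(s,260,231,.112))
for n,a,b in[('hose end',(330,200),(330,207)),('hose bend',(520,350),(316,370)),('mid',(430,265),(320,290))]:
    d1=cast(t,*a,0);d2=cast(s,*b,0);o1,o2=t['origin'],s['origin']
    A=np.c_[d1-o1,-(d2-o2)];k=np.linalg.lstsq(A,o2-o1,rcond=None)[0]
    print(n,o1+k[0]*(d1-o1),o2+k[1]*(d2-o2))
E
```

```text
hub [0.56148746 0.3594699  0.08      ] head top [0.44517424 0.19953502 0.112     ] collar [0.44138136 0.20252465 0.068     ]
side hub [0.55999315 0.35170617 0.08      ] side headtop [0.44361953 0.19782095 0.112     ]
hose end [0.57224864 0.13417319 0.15084221] [0.5631037  0.13956454 0.14870442]
hose bend [ 0.32272259 -0.18871321  0.12850693] [ 0.30618502 -0.18009829  0.12626041]
mid [ 0.46572264 -0.04243206  0.11639717] [ 0.42489423 -0.02125817  0.10790222]
```

Emit:
jog_arm(plan=[[[-1, 0, 0.05, 0, 0], [-1, 0, 0.05, 0, 0], [-1, 0, 0.05, 0, 0], [-1, 0, 0.05, 0, 0], [-1, 0, 0.05, 0, 0], [-1, 0, 0.05, 0, 0], [-1, 0, 0, 0, 0]]])

```text
clock: 0.98
eef_pos: [0.5264, 0.3803, 0.2553]
tcp_rot: [180.0, 0.1, 63.5]
ft_force: [-0.7, 0.8, -0.2]
grip_width: 0.0853
```

```bash
python3 - <<'E'
from h import *
c=snap('wrist','w1'); print({k:v for k,v in c.items() if k!='img'}); o=ctrl.observe(); print(o['clock'],o['eef_pos'],o['tcp_rot'],o['qpos'])
E
```

```text
{'intrinsics': array([[371.64829954,   0.        , 321.02812717],
       [  0.        , 371.64829954, 242.80108249],
       [  0.        ,   0.        ,   1.        ]]), 'origin': array([0.46050811, 0.41274657, 0.37251483]), 'rotation': array([-1.65479957e+01,  2.11569955e-02,  6.34590794e+01])}
1.025 [0.52451725 0.38144579 0.2552763 ] [-1.79934694e+02  6.85662874e-02  6.35509513e+01] [ 2.55565481e+01  1.96802307e+01  8.07028340e+01  9.40896211e-03
  7.97111720e+01 -3.79960522e+01]
```

View pics/w1.png

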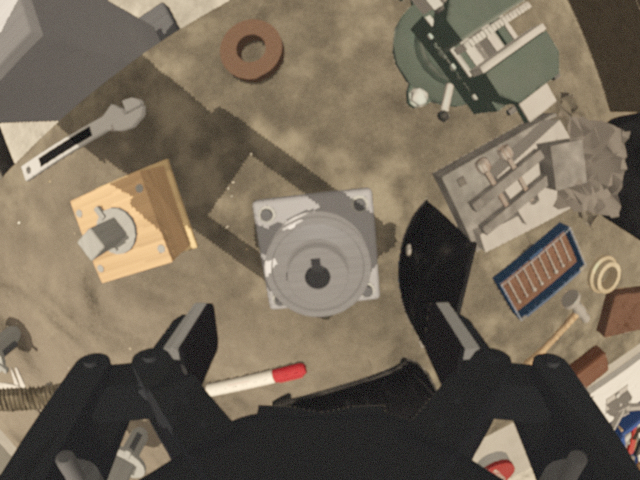

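```bash
python3 - <<'E'
from h import *
c=np.load('pics/w1.npz');im=c['img'][:,:,::-1]
a=cv2.resize(im[240:320,260:380],None,fx=6,fy=6)[:, :400*1+320];b=cv2.resize(im[195:275,70:170],None,fx=4,fy=4)
a=cv2.resize(im[245:305,277:357],(400,300),interpolation=3);b=cv2.resize(im[195:270,60:160],(400,300),interpolation=3)
cv2.imwrite('pics/z1.png',np.hstack([a,b]))
g=cv2.cvtColor(np.ascontiguousarray(im),6);m=np.zeros_like(g);m[250:300,290:345]=(g[250:300,290:345]<60)
n,l,st,ce=cv2.connectedComponentsWithStats(m)
print(st,ce)
E
```

```text
[[     0      0    640    480 307105]
 [   308    269      3      4      6]
 [   323    270      4      4      7]
 [   306    272     11      7     25]
 [   312    273      1      1      1]
 [   318    273      6      5      8]
 [   318    277      3      3      4]
 [   325    277      1      2      2]
 [   327    276      2      3      4]
 [   307    279      5      5     11]
 [   312    279      1      1      1]
 [   316    278      1      1      1]
 [   315    280      3      2      4]
 [   323    280      2      2      2]
 [   327    280      1      1      1]
 [   312    283      4      4      7]
 [   318    283      1      2      2]
 [   321    282      1      1      1]
 [   323    283      2      3      3]
 [   318    285      4      2      5]] [[319.50117387 239.48815877]
 [309.33333333 270.5       ]
 [324.42857143 271.71428571]
 [310.6        275.16      ]
 [312.         273.        ]
 [320.125      275.5       ]
 [319.         278.25      ]
 [325.         277.5       ]
 [327.5        276.75      ]
 [309.18181818 281.18181818]
 [312.         279.        ]
 [316.         278.        ]
 [315.75       280.5       ]
 [323.5        280.5       ]
 [327.         280.        ]
 [314.14285714 284.42857143]
 [318.         283.5       ]
 [321.         282.        ]
 [323.66666667 284.        ]
 [319.6        285.6       ]]
```

View pics/z1.png

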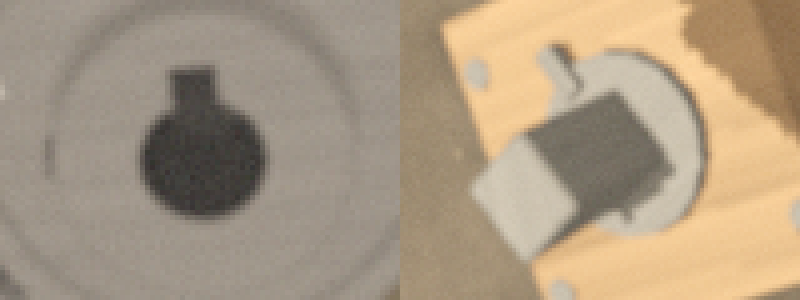

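```bash
python3 - <<'E'
from h import *
c=np.load('pics/w1.npz')
A=lambda p:((p[0]+.5)/5-.5+277,(p[1]+.5)/5-.5+245)
B=lambda p:((p[0]-400+.5)/4-.5+60,(p[1]+.5)/4-.5+195)
W=lambda p,z:cast(c,*p,z,True)[:2]
ang=lambda d:np.degrees(np.arctan2(d[1],d[0]))
h=W(A((204,158)),.08);k=W(A((192.5,68)),.08);print('hub',h,np.linalg.norm(k-h),'yaw pulley',ang(h-k))
for p in[(140,158),(268,158),(204,218)]:print(np.linalg.norm(W(A(p),.08)-h))
q=[W(B(p),.112) for p in[(522,135),(470,187),(527,262),(580,208)]];hc=np.mean(q,0)
print('head',hc,[ (np.linalg.norm(q[i]-q[i-1]),ang(q[i]-q[i-1])) for i in range(4)])
l=W(B((552,50)),.068);print('lug',l,np.linalg.norm(l-hc),'yaw shaft',ang(hc-l))
E
```

```text
hub [0.56321216 0.35789698] 0.016219231577780255 yaw pulley -19.948219101970103
0.0108376449675544
0.010829812861935512
0.011086934369664406
head [0.44400226 0.20363818] [(np.float64(0.020205740012881467), np.float64(-168.1379420055564)), (np.float64(0.020319811445646062), np.float64(-82.91890386747626)), (np.float64(0.02092714517827787), np.float64(10.337736162429993)), (np.float64(0.020828848101296406), np.float64(99.16641699549874))]
lug [0.41521868 0.19849635] 0.0292392414943755 yaw shaft 10.128345869181729
```

```bash
python3 - <<'E'
from h import *
t=np.load('pics/top0.npz');s=np.load('pics/w1.npz')
for n,a,b in[('tip',(140,192),(430,203)),('corner',(157,215),(475,243)),('far',(165,115),(425,362)),('helmet near',(192,150),(290,400))]:
    d1=cast(t,*a,0);d2=cast(s,*b,0,True);o1,o2=t['origin'],s['origin']
    A=np.c_[d1-o1,-(d2-o2)];k=np.linalg.lstsq(A,o2-o1,rcond=None)[0]
    print(n,o1+k[0]*(d1-o1),o2+k[1]*(d2-o2))
f=[cast(s,*p,.014,True)[:2] for p in[(253,203),(371,189),(379,298),(271,308)]]
print([np.degrees(np.arctan2(*(f[i]-f[i-1])[::-1])) for i in range(4)],[np.linalg.norm(f[i]-f[i-1]) for i in range(4)],np.mean(f,0))
R=lambda y:0
E
```

```text
tip [0.59290547 0.48028418 0.10987559] [0.54392033 0.46672785 0.0926604 ]
corner [0.53845572 0.42542511 0.17108518] [0.54817749 0.46430007 0.18643588]
far [0.75090281 0.45194211 0.08363648] [0.71250719 0.41004273 0.05364788]
helmet near [0.63415635 0.35630084 0.22634236] [0.58392707 0.33061425 0.20231452]
[np.float64(160.0726967952987), np.float64(70.21049978404315), np.float64(-20.068018065293952), np.float64(-110.70001321075124)] [np.float64(0.11534664193745002), np.float64(0.1169686105535195), np.float64(0.11720200484308323), np.float64(0.11669104351506154)] [0.56333199 0.35829966]
```

Emit:
jog_arm(plan=[[[-1, 0, 0, 0, -9.1], [-1, 0, 0, 0, -9.1], [-1, 0, 0, 0, -9.1], [-1, -0.04, -0.0275, 0, -9.1], [-1, -0.04, -0.0275, 0, 0], [-1, -0.04, -0.0275, 0, 0], [-1, -0.04, -0.0275, 0, 0], [-1, 0, 0, 0, 0]]])

```text
clock: 2.02
eef_pos: [0.4344, 0.2086, 0.2559]
tcp_rot: [-179.9, 0.0, 100.1]
ft_force: [-0.1, 0.7, -0.2]
grip_width: 0.0852
```

```bash
python3 - <<'E'
from h import *
c=snap('wrist','w2'); o=ctrl.observe(); print(o['clock'],o['eef_pos'],o['tcp_rot'],o['qpos'])
E
```

```text
2.075 [0.43546134 0.20965406 0.25639133] [ 1.79985341e+02 -2.83515615e-02  1.00080598e+02] [ 1.15837241e+01 -1.64822124e+00  1.04895827e+02  2.87234124e-02
  7.67369986e+01 -8.85034559e+01]
```

View pics/w2.png

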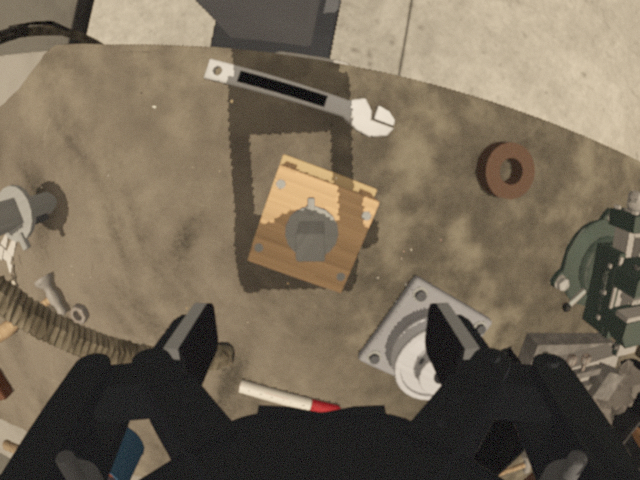

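```bash
python3 - <<'E'
from h import *
im=np.load('pics/w2.npz')['img'][:,:,::-1]
a=np.clip(im[190:270,270:350].astype(int)*2,0,255).astype(np.uint8)
cv2.imwrite('pics/z2.png',cv2.resize(a,(560,560),interpolation=3))
E
```

```text
(no output)
```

View pics/z2.png

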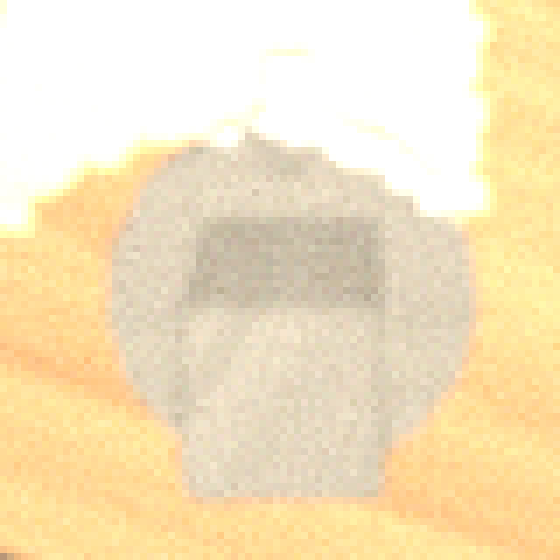

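```bash
python3 - <<'E'
from h import *
c=np.load('pics/w2.npz')
B=lambda p:((p[0]+.5)/7-.5+270,(p[1]+.5)/7-.5+190)
W=lambda p,z:cast(c,*B(p),z,True)[:2]
ang=lambda d:np.degrees(np.arctan2(d[1],d[0]))
q=[W(p,.112) for p in[(182,303),(384,306),(384,496),(186,496)]];hc=np.mean(q,0)
print('head',hc,[(np.linalg.norm(q[i]-q[i-1]),ang(q[i]-q[i-1])) for i in range(4)])
l=W((285,52),.068);print(l,np.linalg.norm(l-hc),ang(hc-l))
o=ctrl.observe();R=Ro.from_euler('xyz',o['tcp_rot'],degrees=True)
print(R.inv().apply(np.r_[hc,.092-.006+.003]-o['eef_pos']))
E
```

```text
head [0.44271785 0.2022342 ] [(np.float64(0.0212541013462019), np.float64(-169.93439247874161)), (np.float64(0.021024030827344244), np.float64(99.14373667110122)), (np.float64(0.02089955765589792), np.float64(10.208807367404956)), (np.float64(0.02107355029751539), np.float64(-79.88992952764585))]
[0.41353063 0.19614629] 0.029815368423187084 11.781923781963437
[-0.00865827  0.00580293  0.16738856]
```

Emit:
jog_arm(plan=[[[-1, -0.0087, 0.0058, 0.04, 0], [-1, 0, 0, 0.04, 0], [-1, 0, 0, 0.04, 0], [-1, 0, 0, 0.025, 0], [-1, 0, 0, 0.012, 0], [-1, 0, 0, 0, 0]]], squeeze=80)

```text
clock: 2.82
eef_pos: [0.4436, 0.2028, 0.0989]
tcp_rot: [-179.9, -0.0, 100.2]
ft_force: [-0.9, -0.6, -0.5]
grip_width: 0.0856
```

Emit:
jog_arm(plan=[[[0, 0, 0, 0, 0], [0.2, 0, 0, 0, 0], [0.4, 0, 0, 0, 0], [1, 0, 0, 0, 0], [1, 0, 0, 0, 0], [1, 0, 0, 0, 0], [1, 0, 0, 0, 0], [1, 0, 0, 0, 0]]], squeeze=80)

```text
clock: 3.82
eef_pos: [0.4444, 0.202, 0.1]
tcp_rot: [179.9, 0.0, 100.1]
ft_force: [-0.7, -1.4, 6.1]
grip_width: 0.0211
```

Emit:
jog_arm(plan=[[[1, 0, 0, -0.015, 0], [1, 0, 0, -0.025, 0], [1, 0, 0, -0.03, 0], [1, 0, 0, -0.025, 0], [1, 0, 0, -0.005, 0], [1, 0, 0, 0, 0]]])

```text
clock: 4.58
eef_pos: [0.4435, 0.202, 0.199]
tcp_rot: [-180.0, 0.0, 100.1]
ft_force: [0.3, -0.2, -3.7]
grip_width: 0.021
```

Emit:
jog_arm(plan=[[[1, 0.02, 0.022, 0, 0], [1, 0.033, 0.0362, 0, 0], [1, 0.033, 0.0362, 0, 0], [1, 0.03, 0.033, 0, 0], [1, 0.0167, 0.0174, 0, 7.5], [1, 0, 0, 0, 7.5], [1, 0, 0, 0, 7.5], [1, 0, 0, 0, 7.5]]])

```text
clock: 5.58
eef_pos: [0.5621, 0.3577, 0.1965]
tcp_rot: [-179.8, 0.2, 69.9]
ft_force: [-0.6, -0.7, -2.6]
grip_width: 0.0214
```

Emit:
jog_arm(plan=[[[1, 0, 0, 0, 0]]])

```text
clock: 5.7
eef_pos: [0.5622, 0.3577, 0.197]
tcp_rot: [-179.8, 0.1, 70.2]
ft_force: [0.1, -0.6, -2.4]
grip_width: 0.0215
```

```bash
python3 - <<'E'
from h import *
c=snap('wrist','w3');s=snap('side','s3');t=snap('top','t3'); o=ctrl.observe(); print(o['clock'],o['eef_pos'],o['tcp_rot'],o['qpos'],o['ft_force'])
f=lambda c,a,b,u,v:cv2.resize(c['img'][a:a+b,u:u+b,::-1],(400,400),interpolation=3)
cv2.imwrite('pics/z3.png',np.hstack([f(c,220,160,240),f(s,130,120,215)]))
E
```

```text
5.85 [0.56276332 0.35790092 0.1982466 ] [-1.79932067e+02  6.23909791e-02  7.02370903e+01] [ 2.22819941e+01  2.47743887e+01  8.06335054e+01 -8.67834887e-04
  7.46843385e+01 -4.79548293e+01] [-0.65329682  0.3554304  -3.45820096]Traceback (most recent call last):
  File "<stdin>", line 4, in <module>
TypeError: <lambda>() missing 1 required positional argument: 'v'
```

```bash
python3 - <<'E'
from h import *
f=lambda n,a,b,u:cv2.resize(cv2.imread(f'pics/{n}.png')[a:a+b,u:u+b],(400,400),interpolation=3)
cv2.imwrite('pics/z3.png',np.hstack([f('w3',200,160,240),f('s3',120,120,215)]))
E
```

```text
(no output)
```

View pics/z3.png

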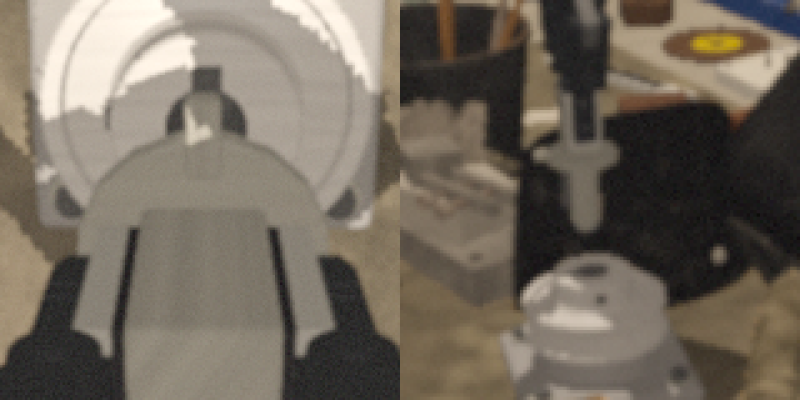

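```bash
python3 - <<'E'
from h import *
s=np.load('pics/s3.npz');c=np.load('pics/w3.npz')
S=lambda p,z:cast(s,(p[0]-400)/3.333-.3+215,p[1]/3.333-.3+120,z)
W=lambda p,z:cast(c,p[0]/2.5-.3+240,p[1]/2.5-.3+200,z,True)
print('side nose',S((585.5,229),.113),'side bore',S((592,270),.08))
h=W((207,132),.08);k=W((207,66),.08);print('wrist bore low edge hidden; keyway end',k, 'lug top tip',W((205,92),.167),'top edge bore',W((207,93),.08))
R=Ro.from_euler('z',70.1,degrees=True)
o=np.array([.5628,.3579,0])
for n,z,p in[('keyend',.08,(207,66)),('bore edges L',.08,(168,125)),('bore R',.08,(246,125)),('lug',.167,(205,92)),('collarL',.167,(78,235)),('collarR',.167,(332,235)),('collar top',.167,(160,142))]:
    d=W(p,z)-o;d[2]=0;print(n,R.inv().apply(d)*1000)
E
```

```text
side nose [0.55829513 0.35185073 0.113     ] side bore [0.56397943 0.35701957 0.08      ]
wrist bore low edge hidden; keyway end [0.54783698 0.36341976 0.08      ] lug top tip [0.53167184 0.36868915 0.167     ] top edge bore [0.5546868  0.36095911 0.08      ]
keyend [ 0.09705874 15.94836306  0.        ]
bore edges L [-10.18236936  -0.13307595   0.        ]
bore R [10.45837004 -0.09346669  0.        ]
lug [-0.45048243 32.94184837  0.        ]
collarL [-22.57448066   7.03431597   0.        ]
collarR [21.77581963  7.12446447  0.        ]
collar top [-7.96719516 24.24827947  0.        ]
```

Emit:
jog_arm(plan=[[[1, 0, 0.002, 0.012, 0], [1, 0, 0, 0.012, 0], [1, 0, 0, 0, 0], [1, 0, 0, 0, 0]]])

```text
clock: 6.35
eef_pos: [0.565, 0.3574, 0.1751]
tcp_rot: [-180.0, 0.0, 70.1]
ft_force: [0.4, -0.4, -2.4]
grip_width: 0.0212
```

```bash
python3 - <<'E'
from h import *
c=snap('wrist','w4');s=snap('side','s4');t=snap('top','t4'); o=ctrl.observe(); print(o['clock'],o['eef_pos'],o['tcp_rot'],o['ft_force'])
f=lambda n,a,b,u:cv2.resize(cv2.imread(f'pics/{n}.png')[a:a+b,u:u+b],(400,400),interpolation=3)
cv2.imwrite('pics/z4.png',np.hstack([f('w4',200,160,240),f('s4',150,80,232)]))
E
```

```text
6.5 [0.56535578 0.35759248 0.17588944] [ 1.79956760e+02 -3.91621432e-02  7.01195373e+01] [ 0.8715511   0.37278651 -3.28521668]
```

View pics/z4.png

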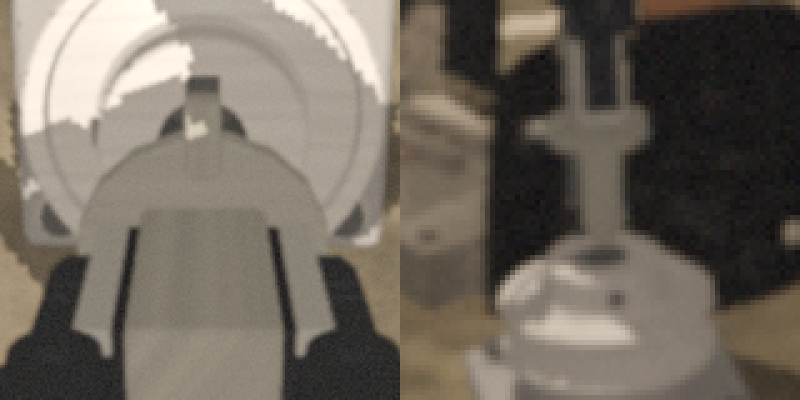

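Emit:
jog_arm(plan=[[[1, 0, 0, 0.008, 0], [1, 0, 0, 0.008, 0], [1, 0, 0, 0.006, 0], [1, 0, 0, 0, 0]]])

```text
clock: 7.0
eef_pos: [0.5645, 0.3572, 0.1522]
tcp_rot: [-179.9, 0.1, 70.1]
ft_force: [0.1, -0.1, -3.2]
grip_width: 0.021
```

Emit:
jog_arm(plan=[[[1, 0, 0, 0.003, 0], [1, 0, 0, 0.003, 0], [1, 0, 0, 0.003, 0], [1, 0, 0, 0, 0]]])

```text
clock: 7.5
eef_pos: [0.5648, 0.3573, 0.1439]
tcp_rot: [-180.0, 0.0, 70.1]
ft_force: [-0.0, -0.8, -2.8]
grip_width: 0.0218
```

Emit:
jog_arm(plan=[[[1, 0, 0, 0.004, 0], [1, 0, 0, 0.004, 0], [1, 0, 0, 0.004, 0], [1, 0, 0, 0, 0]]])

```text
clock: 8.0
eef_pos: [0.5647, 0.3573, 0.1316]
tcp_rot: [-180.0, 0.0, 70.1]
ft_force: [-0.0, 0.9, -2.7]
grip_width: 0.0211
```

Emit:
jog_arm(plan=[[[1, 0, 0, 0.003, 0], [1, 0, 0, 0.003, 0], [1, 0, 0, 0.003, 0], [1, 0, 0, 0.003, 0], [1, 0, 0, 0, 0]]], squeeze=100)

```text
clock: 8.62
eef_pos: [0.5654, 0.3576, 0.121]
tcp_rot: [180.0, -0.0, 70.1]
ft_force: [-1.5, -0.8, 5.7]
grip_width: 0.0211
```

Emit:
jog_arm(plan=[[[1, 0, 0, 0.002, 0], [1, 0, 0, 0.002, 0], [1, 0, 0, 0.001, 0], [1, 0, 0, 0, 0]]])

```text
clock: 9.12
eef_pos: [0.5655, 0.3576, 0.1181]
tcp_rot: [179.9, -0.0, 70.1]
ft_force: [-6.9, -4.1, 16.3]
grip_width: 0.0212
```

Emit:
jog_arm(plan=[[[1, -0.0005, -0.0007, 0, 0], [1, 0, 0, 0.001, 0], [1, 0, 0, 0.001, 0], [1, 0, 0, 0, 0], [1, 0, 0, 0, 0]]])

```text
clock: 9.75
eef_pos: [0.5654, 0.3576, 0.118]
tcp_rot: [179.8, -0.1, 70.1]
ft_force: [-8.2, -5.8, 25.3]
grip_width: 0.0213
```

```bash
python3 - <<'E'
from h import *
c=snap('wrist','w5');s=snap('side','s5'); o=ctrl.observe(); print(o['clock'],o['eef_pos'],o['tcp_rot'],o['ft_force'],o['ft_torque'])
f=lambda n,a,b,u:cv2.resize(cv2.imread(f'pics/{n}.png')[a:a+b,u:u+b],(400,400),interpolation=3)
cv2.imwrite('pics/z5.png',np.hstack([f('w5',200,160,240),f('s5',160,80,232)]))
E
```

```text
9.85 [0.5654097  0.35759322 0.11804592] [ 1.79838810e+02 -1.00867489e-01  7.01332419e+01] [-8.69444918 -5.10915575 25.88914649] [-1.03735223  1.72212385 -0.05570679]
```

View pics/z5.png

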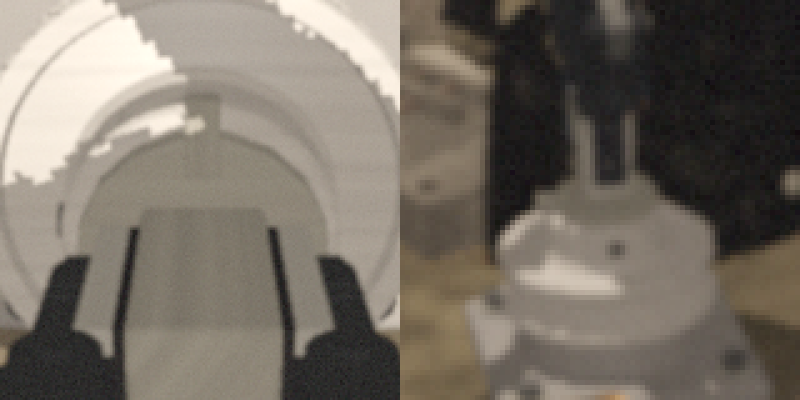

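Emit:
jog_arm(plan=[[[1, -0.001, -0.001, 0, 0], [1, 0, -0.0005, 0, 0], [1, 0, 0, 0.001, 0], [1, 0, 0, 0, 0], [1, 0, 0, 0, 0]]])

```text
clock: 10.48
eef_pos: [0.5653, 0.3575, 0.118]
tcp_rot: [179.7, -0.2, 70.1]
ft_force: [-5.2, -4.8, 25.4]
grip_width: 0.021
```

Emit:
jog_arm(plan=[[[1, -0.001, -0.001, 0, 1], [1, 0, 0, 0, -1], [1, 0, 0, 0, -1], [1, 0, 0, 0, 1], [1, 0, 0, 0.001, 0], [1, 0, 0, 0, 0], [1, 0, 0, 0, 0]]])

```text
clock: 11.35
eef_pos: [0.565, 0.3575, 0.118]
tcp_rot: [179.5, -0.4, 70.1]
ft_force: [-3.6, -1.9, 27.7]
grip_width: 0.021
```

Emit:
jog_arm(plan=[[[1, 0.001, 0.001, 0, 0], [1, 0.001, 0.0015, 0, 0], [1, 0, 0, 0, 0], [1, 0, 0, 0, 0], [1, 0, 0, 0, 0], [1, 0, 0, 0, 0]]])

```text
clock: 12.1
eef_pos: [0.5655, 0.3577, 0.118]
tcp_rot: [179.8, -0.1, 70.1]
ft_force: [-14.3, -8.2, 35.3]
grip_width: 0.0205
```

```bash
python3 - <<'E'
from h import *
c=snap('wrist','w6');s=snap('side','s6');t=snap('top','t6'); o=ctrl.observe(); print(o['clock'],o['eef_pos'],o['tcp_rot'],o['ft_force'],o['ft_torque'],o['grip_width'])
f=lambda n,a,b,u:cv2.resize(cv2.imread(f'pics/{n}.png')[a:a+b,u:u+b],(400,400),interpolation=3)
cv2.imwrite('pics/z6.png',np.hstack([f('t6',120,240,150),f('s6',175,50,247)]))
E
```

```text
12.25 [0.56546427 0.35773084 0.11797035] [ 1.79821653e+02 -1.12823733e-01  7.01449032e+01] [-13.43547224  -7.70682685  35.71819287] [-1.33163418  2.52860975 -0.057392  ] 0.020794423165088366
```

View pics/z6.png

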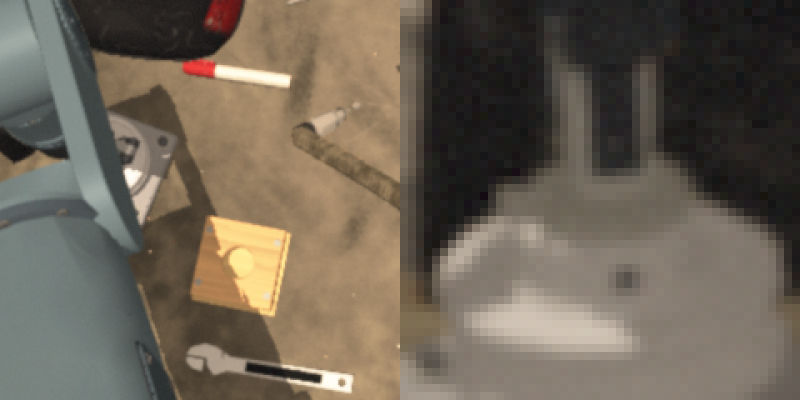

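Emit:
jog_arm(plan=[[[1, -0.0005, -0.0008, -0.001, 0], [1, 0, 0, 0, 0], [1, 0, 0, 0, 0], [1, 0, 0, 0, 0]]])

```text
clock: 12.75
eef_pos: [0.5654, 0.3577, 0.118]
tcp_rot: [179.7, -0.2, 70.1]
ft_force: [-8.6, -4.5, 26.9]
grip_width: 0.0211
```

Seated with about 27 N of push, well above the 11 N spring, and steady at z = 0.118. Handing in.

```bash
python3 -c "
from rig import ctrl
print(ctrl.hand_in())"
```

```text
the job is handed in; nothing more can be done
None
```

The shaft is in the pulley bore with its key in the keyway and its collar down on the hub. The gripper still holds the square head at 100 N and presses down. I handed it in at about 12.8 s on the robot clock; `hand_in` reports no verdict.

**What I did:** I lifted the shaft from the rack and turned it 30° to match the keyway. It entered the bore, and the key went in, with no rise in wrist force.

**Seating:** The tool stopped at z = 0.118 m and stayed there as the vertical force at the wrist rose from about 16 N to 36 N. It also stayed there through a small wiggle. I then eased the push to about 27 N, against a spring of 11 N. The side view shows the collar on the hub with no visible gap.

**What did not fit perfectly:**
- **Stop height:** the stop is about 1 mm above the 0.117 m I had worked out, which is within my measuring error. I could not read the pad travel directly.
- **Side load:** a side force of about 10 N remains, with the tool tilted 0.2 to 0.3°. The shaft is probably leaning on one side of the bore.
- **Other items:** the wrench and pen look untouched in the last top view. The tape roll was outside that crop, and the arm did not pass low near it.

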